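# Exchange the dried and the fresh moisture tins

## Task

The two open tins of soil are due for the oven and the two lidded tins are finished, but they stand on each other's holders: swap them, so that each open tin stands in a round steel stand and each lidded tin in a square wooden holder, one tin to a holder, sitting flat in the recess. Tins of a kind are interchangeable; the empty cork mat is free for parking a tin on the way. Keep every tin upright all the time.

Things in the scene. Friction and masses are not known exactly. Their poses are not given: they have to be found in the camera images.
- open_tin_a: open aluminium moisture tin without lid, with brown soil in the bottom that shows from above: 64 mm diameter, 36 mm high, straight-sided round can, about 60 to 90 g; origin at the centre of its underside, z up. Grip it across the outside, from above. Starts on one of the square wooden holders; the two open tins are alike
- open_tin_b: open aluminium moisture tin without lid, with brown soil in the bottom that shows from above: 64 mm diameter, 36 mm high, straight-sided round can, about 60 to 90 g; origin at the centre of its underside, z up. Grip it across the outside, from above. Starts on one of the square wooden holders; the two open tins are alike
- lidded_tin_a: closed aluminium moisture tin with a bright flat lid: 40 mm high, 68 mm across the lid rim, 64 mm across the body below it, where the fingers meet it, about 60 to 90 g; origin at the centre of its underside, z up. Grip it across the outside, from above. Starts on one of the round steel stands; the two lidded tins are alike
- lidded_tin_b: closed aluminium moisture tin with a bright flat lid: 40 mm high, 68 mm across the lid rim, 64 mm across the body below it, where the fingers meet it, about 60 to 90 g; origin at the centre of its underside, z up. Grip it across the outside, from above. Starts on one of the round steel stands; the two lidded tins are alike
- wood_holder_a: square pale wooden tin holder, 104 x 104 mm, 14 mm high, fixed to the table; in its top a square recess 80 mm wide and 4 mm deep, so its floor is 10 mm above the table; origin at the centre of the underside, under the middle of the recess, z up. Holds one tin. The two wooden holders are alike
- wood_holder_b: square pale wooden tin holder, 104 x 104 mm, 14 mm high, fixed to the table; in its top a square recess 80 mm wide and 4 mm deep, so its floor is 10 mm above the table; origin at the centre of the underside, under the middle of the recess, z up. Holds one tin. The two wooden holders are alike
- steel_stand_a: round steel tin stand, 104 mm diameter, 14 mm high, fixed to the table; in its top a round recess 82 mm wide and 4 mm deep, so its floor is 10 mm above the table; origin at the centre of the underside, under the middle of the recess, z up. Holds one tin. The two steel stands are alike
- steel_stand_b: round steel tin stand, 104 mm diameter, 14 mm high, fixed to the table; in its top a round recess 82 mm wide and 4 mm deep, so its floor is 10 mm above the table; origin at the centre of the underside, under the middle of the recess, z up. Holds one tin. The two steel stands are alike
- cork_mat: plain flat rectangular cork mat, 100 x 130 mm, 6 mm thick, fixed to the table, empty at the start: a free spot for parking one tin on the way; origin at the centre of its underside, z up
There are look-alikes about, which are no part of the job. Leave any green or yellow look-alike of the lidded_tin_a alone.

How it is judged:
By the outcome, as a careful person would: the job done as asked, in the order asked, and still so for the second after the job is handed in, with the robot touching nothing.
It also fails if it takes over 99 s, if anything falls off the work surface, if the arm or the gripper's body presses on something with over 40 N, if the wrist force passes 120 N, or if a joint passes its speed limit or range.

## Robot

A 6-joint arm with a two-finger parallel gripper is mounted at the origin on a cart in front of the work surface, level with it; the furniture and walls round the work are solid. World frame = base frame: x ahead of the robot, y to its left, z up, the work surface at z = 0. Lengths are in m, angles in rad, forces in N, time in s.
With the tool pointing down it reaches from about 0.275 to 0.85 m from the base axis. Payload 5.2 kg.
Tool frame: the origin (TCP) lies on the centre line of the jaws, within the pads' length; the fingertips stand 8 mm ahead of it and the grasp point (between the pads) lies 11 mm behind it (r.tip_extent is the distance from the TCP to the fingertips, in m); z points along the fingers, y is the direction in which the jaws open and shut (so a half turn about z gives the same grasp; the last joint's range is limited). The gripper opens to 85 mm and grips with 20 to 120 N. Pads are 22 mm wide; open, the fingers measure 114 mm over their backs; the gripper's body (76 mm by 85 mm) begins 54 mm behind the grasp point. The pads swing forward as they close: fully open they stand 13 mm farther back than shut.
Start: joints at [-1.416, 0.259, 1.535, -0, 1.348, -0.203], TCP at [0.193, -0.515, 0.239] pointing down, gripper open.
Joint ranges: [-3.14, 3.14], [-0.91, 2.08], [0.19, 2.58], [-1.22, 4.36], [0.22, 2.71], [-3.12, 3.12]. Speed limits (rad/s): [2.57, 2.57, 3.14, 3.14, 3.14, 3.14].

## Interface

Orientations are given as a 3x3 rotation matrix whose columns are the frame's x, y, z axes.
In Python, from station import r gives the robot as it stands. The module is installed in compiled form; this text tells all that it offers. Calls block until the motion is done:
- r.goto(position, orientation): joint-space move of the TCP to a pose.
- r.line_to(position, rate=0.15, orientation=None, contact_N=None): straight line of the TCP; orientation=None keeps the orientation; rate is the mean speed in m/s. With contact_N (N) it stops when the force on the tool has changed by that much, and returns True; else False.
- r.move_j(angles): joint-space move.
- r.ungrasp() and r.close(force=None): open the fingers fully, or close them until they stop; force is the grip in N (None keeps the last).
- r.sleep(seconds).
- r.solve_ik(position, orientation): joint angles nearest the present ones, or None.
- r.observe(): the state.
- r.capture(name): name is "side" or "top" or "wrist"; returns the picture (384x512x3 uint8, red, green, blue); there is no depth.
- r.calibration(name): a dict with "vertical_fov" (degrees; the focal length in pixels is half the picture's height over the tangent of half this angle, whatever the lens; pixels are square), "cx", "cy" (the principal point, pixels), "view" (4x4, takes a point from world to camera coordinates); the wrist camera has in their place "mount" (4x4, takes a point from camera to tool coordinates, whose origin is the TCP and whose axes are the flange's). Camera axes: x right, y down, z forward; pixel columns grow to the right and rows downward; lengths in m; the calibration is good to about 2 mm. A picture is of the moment at which its call begins: read the wrist's pose just before it. calibration takes no time and is no camera call.
A pose or a line that the arm cannot do raises r.PlanningError and nothing moves.
- r.sign_off(): hands the job in, once; it reports no verdict.
The state is a dict: "t": time; "joint_pos": joint angles; "joint_velocities": joint speeds; "effort": joint torques, N m; "ee_pos": TCP position; "eef_rot": TCP orientation; "ft_force": force on the tool from outside, world axes, zero at the start; "wrist_torque": the same for the moment, N m; "opening": finger opening in m.
Only numpy, scipy, OpenCV 4.12 (cv2) and the standard library are available. Lean on these libraries where they do the work, as an engineer would, in place of code of your own. Each camera call takes 0.05 s, during which the arm holds its last target.

## Working session

There is one attempt and no reset: what is moved stays moved. The work goes in short steps, each a Python script; the robot and the scene stay as the last script left them, time stands still between calls to the robot, and variables do not carry over. Pictures are saved under pics/ and viewed, and the job is handed in when it is done.

```bash
mkdir -p pics; python3 - <<'E'
from station import r
import cv2,numpy as np
for n in ["side","top","wrist"]:
    im=r.capture(n); cv2.imwrite(f"pics/{n}0.png",im[:,:,::-1])
    c=r.calibration(n); print(n,{k:(np.round(v,3).tolist()) for k,v in c.items()})
o=r.observe(); print(o['t'],o['ee_pos'],o['opening'],np.round(o['eef_rot'],3).tolist(), r.tip_extent)
E
```

```text
side {'vertical_fov': 52.776, 'cx': 257.358, 'cy': 195.515, 'view': [[0.998, 0.065, -0.022, -0.575], [0.021, -0.593, -0.805, 0.022], [-0.066, 0.802, -0.593, 0.995], [0.0, 0.0, 0.0, 1.0]]}
top {'vertical_fov': 48.023, 'cx': 256.931, 'cy': 197.487, 'view': [[-0.004, -1.0, 0.016, 0.005], [-0.991, 0.002, -0.132, 0.599], [0.132, -0.017, -0.991, 1.116], [0.0, 0.0, 0.0, 1.0]]}
wrist {'vertical_fov': 58.264, 'cx': 256.029, 'cy': 191.201, 'mount': [[0.0, -0.946, -0.325, 0.084], [1.0, -0.0, 0.001, 0.001], [-0.001, -0.325, 0.946, -0.135], [0.0, 0.0, 0.0, 1.0]]}
0.15 [ 0.19258526 -0.51476562  0.23865842] 0.08554703131914573 [[0.937, 0.35, -0.0], [0.35, -0.937, 0.001], [0.0, -0.001, -1.0]] 0.008
```

View pics/top0.png

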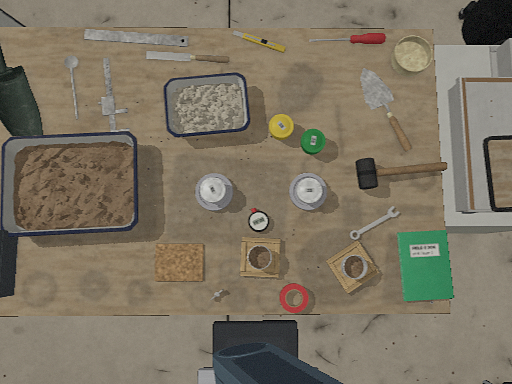

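View pics/side0.png

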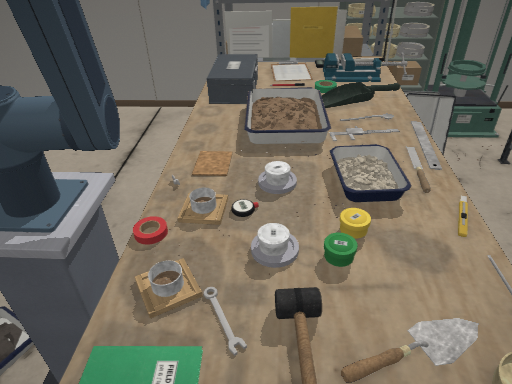

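View pics/wrist0.png

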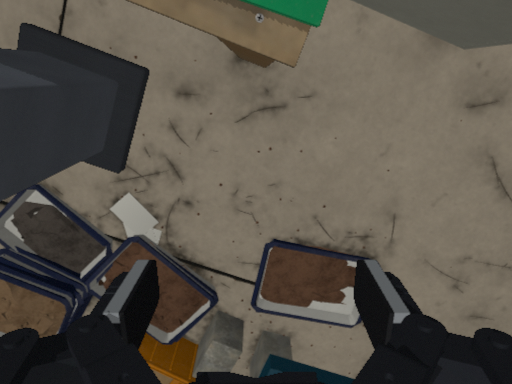

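The top view shows two lidded tins on steel stands at about (213,190) and (308,190). The open tins on wooden holders are at (261,258) and (355,267), and the cork mat is at (180,262). The green (313,140) and yellow (281,126) look-alikes are to be left alone. I'll confirm this in an enlarged crop.

```bash
python3 - <<'E'
import cv2
a=cv2.imread("pics/top0.png")[105:315,145:395]
cv2.imwrite("pics/topcrop.png",cv2.resize(a,None,fx=2.8,fy=2.8,interpolation=cv2.INTER_CUBIC))
a=cv2.imread("pics/side0.png")[145:320,120:370]
cv2.imwrite("pics/sidecrop.png",cv2.resize(a,None,fx=3,fy=3,interpolation=cv2.INTER_CUBIC))
E
```

```text
(no output)
```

View pics/topcrop.png

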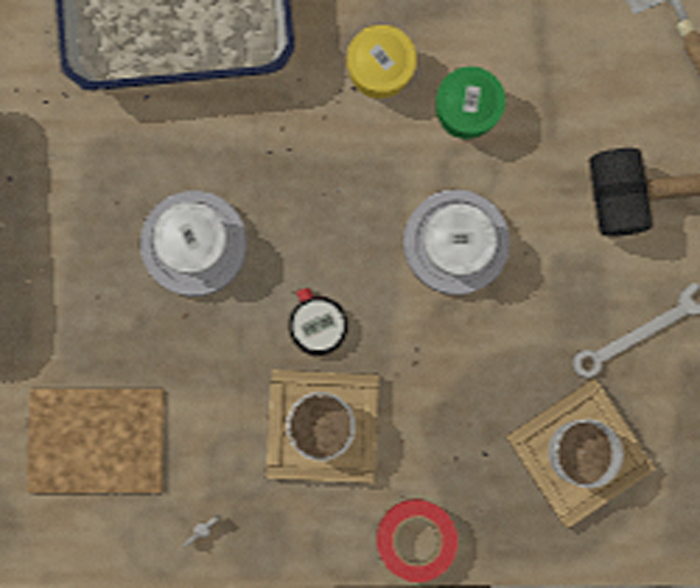

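View pics/sidecrop.png

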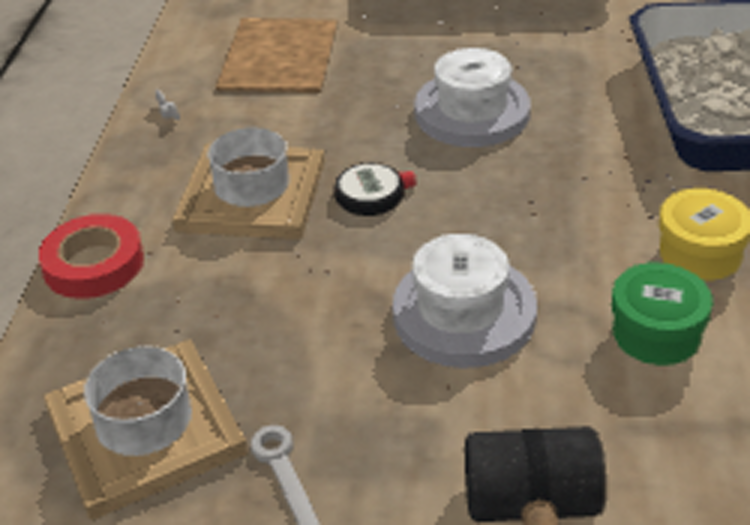

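The crop confirms it: two white/aluminium lidded tins on the steel rounds and two soil-filled open tins on the wooden squares. Next I'll take coarse positions from the top view.

```bash
cat > h.py <<'E'
import numpy as np, cv2
from station import r
def cam(name,obs=None):
    c=r.calibration(name); f=192/np.tan(np.radians(c['vertical_fov'])/2)
    if name=='wrist':
        T=np.eye(4);T[:3,:3]=obs['eef_rot'];T[:3,3]=obs['ee_pos']; M=T@np.array(c['mount'])
    else: M=np.linalg.inv(np.array(c['view']))
    return f,c['cx'],c['cy'],M
def ray(px,C,z):
    f,cx,cy,M=C; px=np.atleast_2d(px).astype(float)
    d=np.c_[(px[:,0]-cx)/f,(px[:,1]-cy)/f,np.ones(len(px))]@M[:3,:3].T
    o=M[:3,3]; return (o+d*((z-o[2])/d[:,2])[:,None])[:,:2]
def proj(P,C):
    f,cx,cy,M=C; p=np.linalg.inv(M)@np.r_[P,1]; return np.array([f*p[0]/p[2]+cx,f*p[1]/p[2]+cy])
def circ(P):  # least squares circle
    A=np.c_[2*P,np.ones(len(P))]; s=np.linalg.lstsq(A,(P**2).sum(1),rcond=None)[0]
    return s[:2],np.sqrt(s[2]+s[0]**2+s[1]**2)
def Rz(yaw): c,s=np.cos(yaw),np.sin(yaw); return np.array([[c,s,0],[s,-c,0],[0,0,-1.]])
E
python3 - <<'E'
from h import *
C=cam('top')
for n,p,z in [('lidL',(213,189),.05),('lidR',(309,190),.05),('openM',(260,258),.046),('openR',(355,267),.046),('cork',(180,262),.006),('woodM',(260.5,257.5),.014),('woodR',(353,267),.014),('steelL',(214,191.5),.014),('steelR',(308,191.5),.014),('green',(313,140),.04),('red',(294,298),.02),('tape',(259,220),.02)]:
    print(n,ray(p,C,z)[0].round(4))
for x,y in [(0.33,0.03),(0.33,-.2),(.45,.12),(.45,-.12)]:
    for yaw in (0,np.pi/2,-np.pi/2):
        for z in (.2,.3): 
            q=r.solve_ik(np.array([x,y,z]),Rz(yaw)); print(x,y,z,round(yaw,2),None if q is None else np.round(q,2))
E
```

```text
lidL [0.6205 0.1199]
lidR [ 0.6173 -0.1359]
openM [ 0.4382 -0.0043]
openR [ 0.4137 -0.2531]
cork [0.4282 0.2108]
woodM [ 0.4393 -0.0064]
woodR [ 0.4128 -0.2554]
steelL [0.6191 0.1202]
steelR [ 0.6186 -0.1381]
green [ 0.757  -0.1511]
red [ 0.3327 -0.0944]
tape [ 0.5399 -0.0027]
0.33 0.03 0.2 0 [-0.25 -0.12  2.05 -0.    1.21  1.32]
0.33 0.03 0.3 0 [-0.25 -0.2   1.86 -0.    1.48  1.32]
0.33 0.03 0.2 1.57 [-0.25 -0.12  2.05 -0.    1.21 -0.25]
0.33 0.03 0.3 1.57 [-0.25 -0.2   1.86 -0.    1.48 -0.25]
0.33 0.03 0.2 -1.57 [-0.25 -0.12  2.05 -0.    1.21  2.89]
0.33 0.03 0.3 -1.57 [-0.25 -0.2   1.86 -0.    1.48  2.89]
0.33 -0.2 0.2 0 [-0.84 -0.01  1.95 -0.    1.2   0.73]
0.33 -0.2 0.3 0 [-0.84 -0.09  1.77 -0.    1.46  0.73]
0.33 -0.2 0.2 1.57 [-0.84 -0.01  1.95 -0.    1.2  -0.84]
0.33 -0.2 0.3 1.57 [-0.84 -0.09  1.77 -0.    1.46 -0.84]
0.33 -0.2 0.2 -1.57 [-0.84 -0.01  1.95 -0.    1.2   2.31]
0.33 -0.2 0.3 -1.57 [-0.84 -0.09  1.77 -0.    1.46  2.31]
0.45 0.12 0.2 0 [ 0.02  0.14  1.79 -0.    1.22  1.59]
0.45 0.12 0.3 0 [ 0.02  0.07  1.62 -0.    1.46  1.59]
0.45 0.12 0.2 1.57 [ 0.02  0.14  1.79 -0.    1.22  0.02]
0.45 0.12 0.3 1.57 [ 0.02  0.07  1.62 -0.    1.46  0.02]
0.45 0.12 0.2 -1.57 None
0.45 0.12 0.3 -1.57 None
0.45 -0.12 0.2 0 [-0.5   0.14  1.79 -0.    1.22  1.07]
0.45 -0.12 0.3 0 [-0.5   0.07  1.62 -0.    1.46  1.07]
0.45 -0.12 0.2 1.57 [-0.5   0.14  1.79 -0.    1.22 -0.5 ]
0.45 -0.12 0.3 1.57 [-0.5   0.07  1.62 -0.    1.46 -0.5 ]
0.45 -0.12 0.2 -1.57 [-0.5   0.14  1.79 -0.    1.22  2.64]
0.45 -0.12 0.3 -1.57 [-0.5   0.07  1.62 -0.    1.46  2.64]
```

```bash
python3 - <<'E'
from h import *
r.goto(np.array([.58,-.04,.33]),Rz(0))
o=r.observe(); im=r.capture('wrist'); cv2.imwrite('pics/w1.png',im[:,:,::-1])
np.savez('w1.npz',p=o['ee_pos'],R=o['eef_rot']); C=cam('wrist',o)
print(o['t'],o['ee_pos'])
for n,p in dict(lidL=(.6205,.1199,.05),lidR=(.617,-.136,.05),openM=(.438,-.004,.046),openR=(.4137,-.253,.046)).items(): print(n,proj(p,C).round(1))
E
```

```text
2.3667 [ 0.57987556 -0.04087386  0.32977717]
lidL [118.8 111.8]
lidR [335.4 114.6]
openM [228.3 248. ]
openR [408.3 263.4]
```

View pics/w1.png

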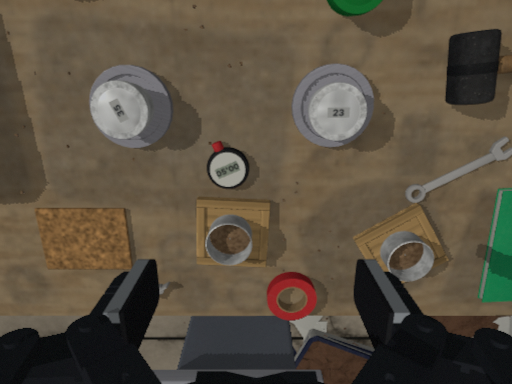

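The wrist survey shows the lids at (119,110) and (337,111), the open rims at (230,240) and (408,257), and the cork at (84,238). I'll now segment these precisely.

```bash
python3 - <<'E'
from h import *
im=cv2.imread('pics/w1.png'); d=np.load('w1.npz'); C=cam('wrist',dict(ee_pos=d['p'],eef_rot=d['R']))
hsv=cv2.cvtColor(im,cv2.COLOR_BGR2HSV)
for p in [(119,95),(337,95),(160,125),(300,110),(220,262),(205,230),(248,240),(390,237),(84,250),(60,180),(200,205),(250,300)]: print(p,hsv[p[1],p[0]])
vis=im.copy()
def run(name,box,mask,z):
    x0,y0,x1,y1=box; m=np.zeros(mask.shape,np.uint8); m[y0:y1,x0:x1]=mask[y0:y1,x0:x1]
    m=cv2.morphologyEx(m,cv2.MORPH_OPEN,np.ones((3,3)))
    m=cv2.morphologyEx(m,cv2.MORPH_CLOSE,np.ones((3,3)))
    c=max(cv2.findContours(m,0,1)[0],key=cv2.contourArea); h=cv2.convexHull(c)[:,0]
    P=ray(h,C,z); ce,rad=circ(P); rect=cv2.minAreaRect((P*1000).astype(np.float32))
    print(name,'circ',ce.round(4),rad.round(4),'rect',np.round(rect[0],1),np.round(rect[1],1),round(rect[2],1))
    cv2.polylines(vis,[h.reshape(-1,1,2)],True,(0,0,255),1)
H,S,V=cv2.split(hsv)
lid=((V>175)&(S<40)).astype(np.uint8)*255
steel=((S<45)&(V>90)).astype(np.uint8)*255
stl=((H>105)&(H<135)&(V>60)).astype(np.uint8)*255
wood=((H>8)&(H<28)&(S>85)).astype(np.uint8)*255
boxes=dict(L=(80,55,185,155),R=(283,55,385,155),M=(190,190,278,275),RR=(345,198,455,290),cork=(30,200,138,275))
run('lidL',boxes['L'],lid,.05);run('lidR',boxes['R'],lid,.05)
run('stL',boxes['L'],steel|stl,.014);run('stR',boxes['R'],steel|stl,.014)
run('openM',boxes['M'],steel,.046);run('openR',boxes['RR'],steel,.046)
run('woodM',boxes['M'],wood,.014);run('woodR',boxes['RR'],wood,.014);run('cork',boxes['cork'],wood,.006)
cv2.imwrite('pics/w1v.png',cv2.resize(vis[40:300],None,fx=1.56,fy=1.56))
E
```

```text
(119, 95) [ 20   5 158]
(337, 95) [ 30   5 148]
(160, 125) [120   9  84]
(300, 110) [132  12 108]
(220, 262) [ 23  10 101]
(205, 230) [ 18 124  82]
(248, 240) [ 15 104  83]
(390, 237) [ 30   4 116]
(84, 250) [ 16 139 145]
(60, 180) [ 18  73 101]
(200, 205) [ 18 125 135]
(250, 300) [ 18  83 114]
lidL circ [0.6332 0.1329] 0.0108 rect [634.7 134.3] [14.7 24.4] 64.3
lidR circ [ 0.6248 -0.1186] 0.0043 rect [ 624.8 -119.1] [7.  8.2] 3.3
stL circ [0.6223 0.1197] 0.0517 rect [625.2 124.9] [ 91.2 104.1] 61.6
stR circ [ 0.6236 -0.1391] 0.0519 rect [ 624.1 -138.4] [101.7 103.6] 57.7
openM circ [ 0.44   -0.0069] 0.0278 rect [425.4 -18.3] [17.9 52.8] 36.9
openR circ [ 0.4157 -0.2612] 0.0275 rect [ 409.9 -269.2] [32.6 61.8] 61.9
woodM circ [ 0.4316 -0.0129] 0.0821 rect [443.7  -8.7] [129.8 133.9] 89.9
woodR circ [ 0.4303 -0.2662] 0.0725 rect [ 434.5 -256.5] [119.2 145.2] 8.8
cork circ [0.4307 0.2198] 0.0856 rect [429.7 215.9] [165.5 124.1] 85.4
```

View pics/w1v.png

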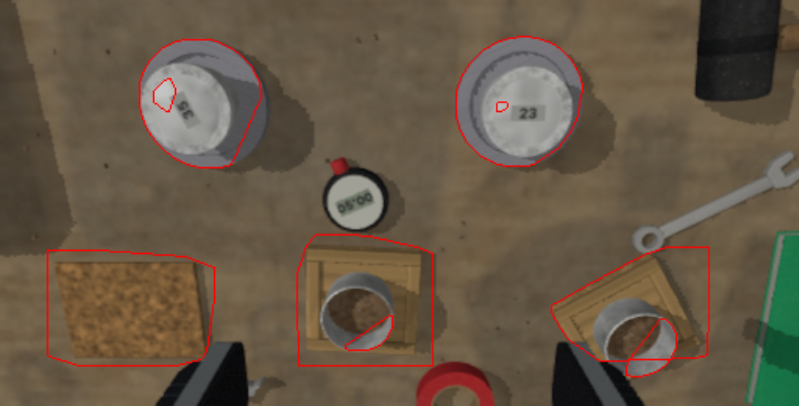

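```bash
python3 - <<'E'
from h import *
for i,(n,x,y) in enumerate([('R',.413,-.254),('M',.439,-.006),('C',.54,.16)]):
    xx=max(x-.07,.30)
    r.goto(np.array([xx,y,.24 if n!='C' else .3]),Rz(0)); o=r.observe(); im=r.capture('wrist')
    cv2.imwrite(f'pics/hov{n}.png',im[:,:,::-1]); np.savez(f'hov{n}.npz',p=o['ee_pos'],R=o['eef_rot'])
print(o['t'])
a=[cv2.imread(f'pics/hov{n}.png') for n in 'RMC']
cv2.imwrite('pics/hovall.png',cv2.resize(np.hstack(a),(798,200),interpolation=cv2.INTER_AREA))
E
```

```text
5.5833
```

View pics/hovall.png

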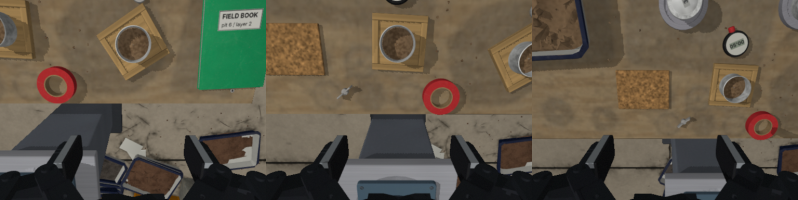

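View pics/hovM.png

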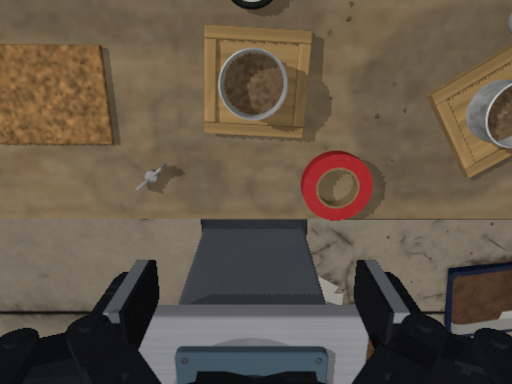

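In the near-vertical views, the open tin M is at (253,83) in its holder at (257,82), and the R tin is at about (256,88). The cork is fully visible in the third view. I'll segment those.

```bash
python3 - <<'E'
from h import *
outs=[]
def load(f,npz):
    im=cv2.imread(f); d=np.load(npz); return im,cv2.cvtColor(im,cv2.COLOR_BGR2HSV),cam('wrist',dict(ee_pos=d['p'],eef_rot=d['R']))
def run(name,im,C,mask,box,z,vis):
    x0,y0,x1,y1=box; m=np.zeros(mask.shape,np.uint8); m[y0:y1,x0:x1]=mask[y0:y1,x0:x1].astype(np.uint8)*255
    m=cv2.morphologyEx(m,cv2.MORPH_CLOSE,np.ones((3,3)));m=cv2.morphologyEx(m,cv2.MORPH_OPEN,np.ones((3,3)))
    c=max(cv2.findContours(m,0,1)[0],key=cv2.contourArea); h=cv2.convexHull(c)[:,0]
    P=ray(h,C,z); ce,rad=circ(P); q=cv2.minAreaRect((P*1000).astype(np.float32))
    print(name,'circ',ce.round(4),rad.round(4),'rect',np.round(q[0],1),np.round(q[1],1),round(q[2],1))
    cv2.polylines(vis,[h.reshape(-1,1,2)],True,(0,0,255),1)
bx=dict(R=(175,0,340,180),M=(185,15,325,150),C=(140,110,290,230))
vs=[]
for n in 'RMC':
    im,hsv,C=load(f'pics/hov{n}.png',f'hov{n}.npz'); H,S,V=cv2.split(hsv); vis=im.copy()
    if n!='C':
        run('open'+n,im,C,(S<40)&(V>85),bx[n],.046,vis)
        run('wood'+n,im,C,(S>100)&(V>60)&(H>8)&(H<28),bx[n],.014,vis)
    else:
        run('cork',im,C,(S>105)&(V>60)&(H>8)&(H<28),bx[n],.006,vis)
    vs.append(vis[0:240,130:400])
im,hsv,C=load('pics/w1.png','w1.npz'); H,S,V=cv2.split(hsv); vis=im.copy()
for n,b in dict(L=(80,55,185,155),R=(283,55,385,155)).items(): run('lid'+n,im,C,(S<9)&(V>100)&((H<60)|(S<4)),b,.05,vis)
vs.append(vis[0:240,80:350])
cv2.imwrite('pics/seg.png',cv2.resize(np.vstack([np.hstack(vs[:2]),np.hstack(vs[2:])]),(675,600)))
E
```

```text
openR circ [ 0.4171 -0.2552] 0.0315 rect [ 417.  -255.2] [62.2 62.6] 0.0
woodR circ [ 0.4165 -0.2562] 0.0666 rect [ 416.8 -256.2] [104.3 104.5] 32.4
openM circ [ 0.4434 -0.0043] 0.0315 rect [443.5  -4.2] [62.  63.2] 0.0
woodM circ [ 0.4421 -0.0052] 0.068 rect [443.2  -7.4] [104.1 104.6] 87.2
cork circ [0.4302 0.2108] 0.0748 rect [431.  212.2] [130.4 100.5] 89.8
lidL circ [0.6226 0.1194] 0.034 rect [622.8 119.1] [67.5 66.8] 89.9
lidR circ [ 0.6206 -0.1376] 0.0345 rect [ 620.2 -137.8] [67.7 68.7] 2.7
```

View pics/seg.png

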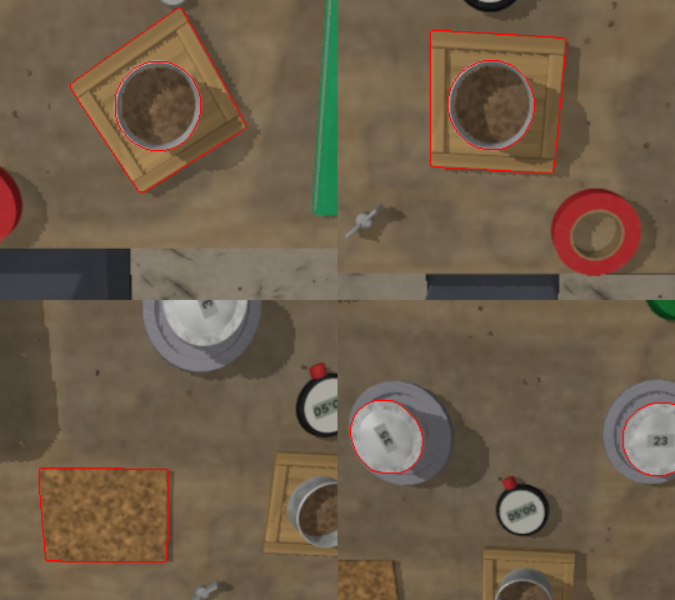

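The fits are tight: tin radii 31.5 and 34 mm, holder sides 104 mm. In the wrist picture, the open fingertips sit about 5 mm behind the TCP. I'll grip with the TCP at z ≈ 18 mm so the tips stay above the 14 mm holder rims. The first move is the left lidded tin to the cork mat.

```bash
cat >> h.py <<'E'
POS=dict(lidL=(.6226,.1194),lidR=(.6206,-.1376),openM=(.4434,-.0043),openR=(.4171,-.2552),
 stL=(.6223,.1197),stR=(.6236,-.1391),woodM=(.4432,-.0065),woodR=(.4168,-.2562),cork=(.431,.212))
ZP=.018
def st(m):
    o=r.observe(); print(m,round(o['t'],2),'z',o['ee_pos'].round(4),'open',round(o['opening'],4),'F',np.round(o['ft_force'],1))
def pick(xy,z=ZP):
    R=Rz(0); x,y=xy
    r.goto(np.array([x,y,.10]),R)
    hit=r.line_to(np.array([x,y,z]),rate=.09,contact_N=8)
    st(f'down hit={hit}')
    if hit: return False
    r.close(40); st('closed')
    ok=.058<r.observe()['opening']<.072
    if ok:
        r.line_to(np.array([x,y,.13]),rate=.15); st('lifted')
    return ok
def place(xy,z=ZP):
    R=Rz(0); x,y=xy
    r.goto(np.array([x,y,.12]),R)
    r.line_to(np.array([x,y,z+.025]),rate=.15)
    hit=r.line_to(np.array([x,y,z-.001]),rate=.04,contact_N=5); st(f'placed hit={hit}')
    r.ungrasp(); st('open')
    r.line_to(np.array([x,y,.11]),rate=.15)
def snap(name,tcp=None):
    o=r.observe(); im=r.capture('wrist'); cv2.imwrite(f'pics/{name}.png',im[:,:,::-1]); np.savez(f'{name}.npz',p=o['ee_pos'],R=o['eef_rot'])
E
python3 - <<'E'
from h import *
st('start'); print(pick(POS['lidL']))
snap('p1'); im=r.capture('side'); cv2.imwrite('pics/s1.png',im[:,:,::-1])
E
```

```text
start 5.63 z [0.4695 0.1584 0.2993] open 0.0851 F [-0.2  0.2 -0. ]
down hit=False 7.69 z [0.6232 0.1194 0.0186] open 0.0849 F [-0.2  0.4  1.2]
closed 8.03 z [0.6233 0.1195 0.0191] open 0.0635 F [-0.6 -0.1  5.4]
lifted 8.93 z [0.6217 0.1194 0.1288] open 0.0631 F [ 0.   0.4 -1.5]
True
```

View pics/s1.png

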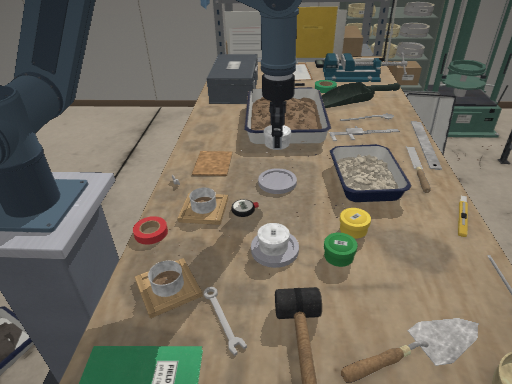

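The tin is held level at (277,138) with the stand empty at (277,181). The 5 N upward force on closing suggests the tips just brushed the stand rim, so I'll grip 2 mm higher next time. Now I'll place this one on the cork.

```bash
sed -i 's/^ZP=.*/ZP=.020/' h.py; python3 - <<'E'
from h import *
place(POS['cork'],.018-.004)
r.goto(np.array([.50,.13,.22]),Rz(0)); snap('a1'); st('')
E
```

```text
placed hit=True 11.17 z [0.4306 0.212  0.015 ] open 0.0632 F [-1.  -0.7  6.4]
open 11.53 z [0.4301 0.2118 0.0145] open 0.0854 F [ 0.6 -0.5  0.2]
 13.02 z [0.498  0.1307 0.2176] open 0.0858 F [-0.3 -0.1  0.2]
```

View pics/a1.png

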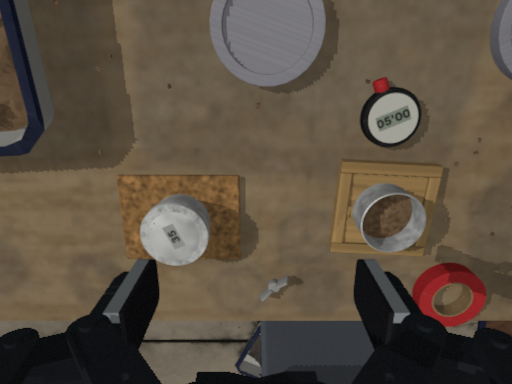

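The tin stands on the cork at (175,230) and the empty stand's lower arc is centred near (267,27). I'll check that centre, then move open M to stand L.

```bash
python3 - <<'E'
from h import *
im=cv2.imread('pics/a1.png'); d=np.load('a1.npz'); C=cam('wrist',dict(ee_pos=d['p'],eef_rot=d['R']))
hsv=cv2.cvtColor(im,cv2.COLOR_BGR2HSV); H,S,V=cv2.split(hsv)
def f(mask,box):
    m=np.zeros(H.shape,np.uint8); x0,y0,x1,y1=box; m[y0:y1,x0:x1]=mask[y0:y1,x0:x1]*255
    m=cv2.morphologyEx(m,cv2.MORPH_OPEN,np.ones((3,3)))
    return cv2.convexHull(max(cv2.findContours(m,0,1)[0],key=cv2.contourArea))[:,0]
h=f(((H>105)&(H<140)&(V>90)&(S>8)),(190,0,345,100)); h=h[h[:,1]>4]
print('stand',circ(ray(h,C,.014)),len(h))
h=f((S<40)&(V>85),(125,180,225,280)); h=h[h[:,1]>225]; print('corklid',circ(ray(h,C,.046)))
if True:
    ok=pick(POS['openM']); print(ok)
    if ok: 
        place(POS['stL']); r.goto(np.array([.56,.10,.22]),Rz(0)); snap('a2'); st('')
E
```

```text
stand (array([0.61032321, 0.12479033]), np.float64(0.0065236133428920135)) 6
corklid (array([0.43082116, 0.21032769]), np.float64(0.03404744855995088))
down hit=False 14.84 z [ 0.4439 -0.0043  0.0204] open 0.0856 F [ 0.2  0.1 -0.4]
closed 15.18 z [ 0.4439 -0.0044  0.021 ] open 0.0649 F [-1.9 -0.5  7.8]
lifted 16.07 z [ 0.4427 -0.0041  0.1293] open 0.0641 F [-0.2 -0.  -1.2]
True
placed hit=True 18.18 z [0.6219 0.1197 0.0211] open 0.0645 F [-0.7 -0.2  4.2]
open 18.52 z [0.6211 0.1197 0.0202] open 0.0855 F [-0.2  0.1 -0.2]
 19.9 z [0.5594 0.1    0.2185] open 0.0858 F [ 0.   0.3 -0.5]
```

View pics/a2.png

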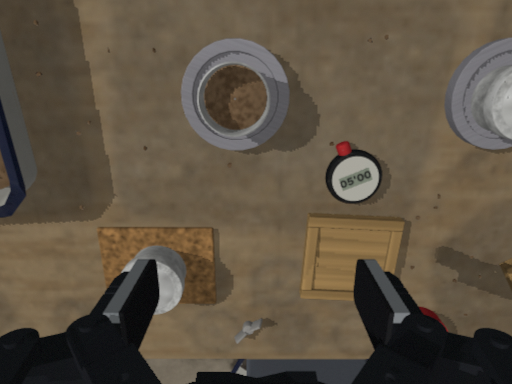

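The open tin sits centred in the stand at (235,97) and wood holder M is empty at (352,257). My colour-mask fit of the empty stand failed (radius 6 mm), but this picture confirms the position. Next is lid R to wood M.

```bash
python3 - <<'E'
from h import *
ok=pick(POS['lidR']); print(ok)
if ok:
    place(POS['woodM']); r.goto(np.array([.52,-.08,.24]),Rz(0)); snap('a3'); st('')
E
```

```text
down hit=False 22.0 z [ 0.6211 -0.1378  0.0206] open 0.0854 F [0.4 0.1 0.6]
closed 22.33 z [ 0.6213 -0.1379  0.0211] open 0.063 F [-1.4 -0.3  5.1]
lifted 23.22 z [ 0.6198 -0.1373  0.1288] open 0.0628 F [ 0.5  0.5 -0.9]
True
placed hit=True 25.34 z [ 0.4429 -0.0064  0.021 ] open 0.0629 F [-1.   0.1  6.8]
open 25.7 z [ 0.4423 -0.0063  0.0205] open 0.0853 F [ 0.2 -0.7 -0.2]
 27.2 z [ 0.5181 -0.0789  0.2374] open 0.0855 F [-0.3  0.5 -0.4]
```

View pics/a3.png

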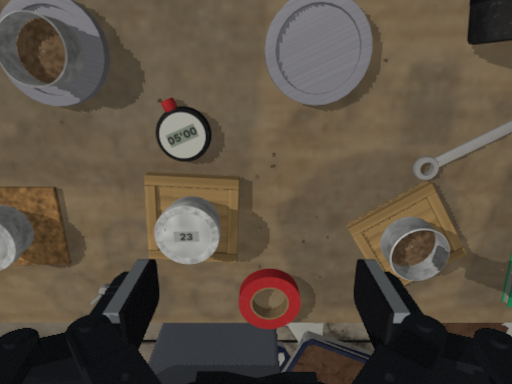

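The lidded tin "23" sits in wood M at (188,228) and stand R is empty and fully visible at (319,49). I'll check that centre, then move open R to stand R and the parked tin to wood R.

```bash
python3 - <<'E'
from h import *
d=np.load('a3.npz'); C=cam('wrist',dict(ee_pos=d['p'],eef_rot=d['R']))
print('stR',ray((319,49.5),C,.014), 'woodM',ray((192,218),C,.014))
ok=pick(POS['openR']); print(ok)
if ok:
    place(POS['stR']); 
    ok=pick((.4308,.2110),.016); print(ok)
    if ok:
        place(POS['woodR']); r.goto(np.array([.40,-.17,.26]),Rz(0)); snap('a4'); 
        r.goto(np.array([.50,-.03,.33]),Rz(0)); snap('a5'); cv2.imwrite('pics/s5.png',r.capture('side')[:,:,::-1]); st('')
E
```

```text
stR [[ 0.62301739 -0.14063762]] woodM [[ 0.44613113 -0.00726609]]
down hit=False 29.22 z [ 0.4175 -0.2555  0.0205] open 0.0854 F [ 0.4  0.1 -0.2]
closed 29.56 z [ 0.4174 -0.2555  0.021 ] open 0.064 F [-0.6  0.9  6.5]
lifted 30.44 z [ 0.4166 -0.2547  0.1292] open 0.0639 F [-0.4 -0.9 -0.2]
True
placed hit=True 32.62 z [ 0.6232 -0.1389  0.0211] open 0.0641 F [-1.2  1.6  4.9]
open 32.97 z [ 0.6225 -0.1386  0.0201] open 0.0856 F [ 0.6 -0.5  0.8]
down hit=False 36.28 z [0.4313 0.2111 0.0164] open 0.086 F [-0.2  0.4  1. ]
closed 36.62 z [0.4313 0.2112 0.0169] open 0.063 F [-1.5 -0.6  6.1]
lifted 37.52 z [0.4301 0.2108 0.1292] open 0.0634 F [ 1.1  0.5 -1.3]
True
placed hit=True 40.48 z [ 0.4165 -0.256   0.0208] open 0.0631 F [-0.4  0.7  6.5]
open 40.83 z [ 0.4161 -0.2555  0.0203] open 0.0856 F [ 0.5 -0.3  0.6]
 43.23 z [ 0.4991 -0.0314  0.3285] open 0.0854 F [ 0.5 -0.1 -0.5]
```

```bash
python3 -c "
import cv2
a=cv2.imread('pics/s5.png')[130:330,110:370];cv2.imwrite('pics/s5c.png',cv2.resize(a,None,fx=3,fy=3))"
```

```text
(no output)
```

View pics/a4.png

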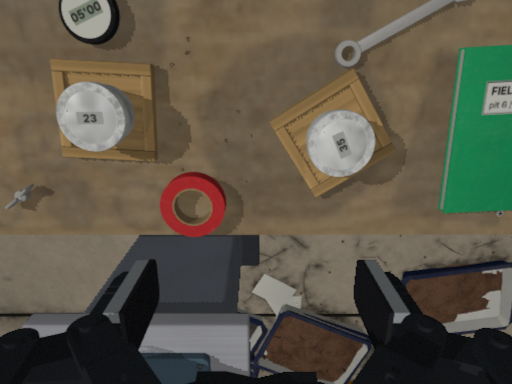

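View pics/a5.png

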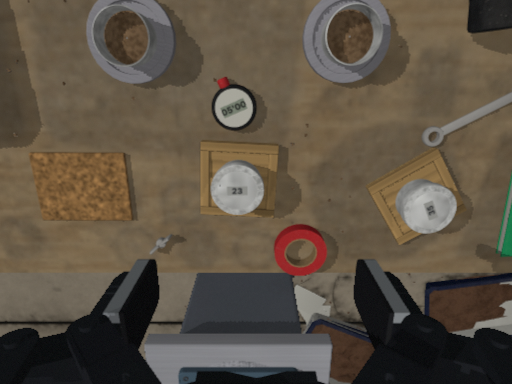

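View pics/s5c.png

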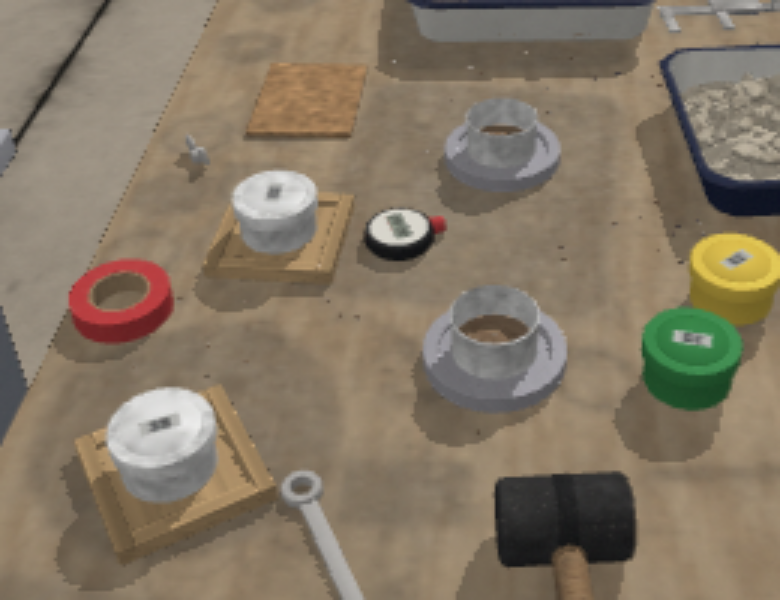

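All four tins look seated. As a last numeric check, I'll compare lid centres with holder centres in the near-vertical view a4 before handing in.

```bash
python3 - <<'E'
from h import *
im=cv2.imread('pics/a4.png'); d=np.load('a4.npz'); C=cam('wrist',dict(ee_pos=d['p'],eef_rot=d['R']))
H,S,V=cv2.split(cv2.cvtColor(im,cv2.COLOR_BGR2HSV))
def f(mask,box):
    m=np.zeros(H.shape,np.uint8); x0,y0,x1,y1=box; m[y0:y1,x0:x1]=mask[y0:y1,x0:x1]*255
    m=cv2.morphologyEx(m,cv2.MORPH_OPEN,np.ones((3,3)))
    return cv2.convexHull(max(cv2.findContours(m,0,1)[0],key=cv2.contourArea))[:,0]
for n,b in dict(R=(262,60,402,200),M=(45,50,165,165)).items():
    print(n,circ(ray(f((S<30)&(V>120),b),C,.05)), cv2.minAreaRect((1000*ray(f((S>100)&(V>60)&(H>8)&(H<28),b),C,.014)).astype(np.float32)))
E
```

```text
R (array([ 0.41629718, -0.25553   ]), np.float64(0.0343290455307313)) ((417.3654479980469, -255.70831298828125), (105.71453857421875, 104.4380111694336), 32.377010345458984)
M (array([ 0.44200168, -0.00814935]), np.float64(0.03339306060911824)) ((443.2867736816406, -8.55667495727539), (108.17369842529297, 104.19871520996094), 87.01091003417969)
```

Both lids are within about 1.5 mm of their holder centres, against a margin of about 8 mm, so I'm handing the job in.

```bash
python3 - <<'E'
from h import *
r.sign_off(); print('done')
E
```

```text
the job is handed in; nothing more can be done
done
```

The swap is done and handed in. Each open tin now stands in a round steel stand, and each lidded tin in a square wooden holder. I parked one lidded tin on the cork mat on the way. The job took about 43 s of robot time, and the green and yellow look-alikes were not touched.

- **Centring:** in the last views, both lidded tins were within about 1.5 mm of their holder centres, where the recess leaves about 8 mm. I judged the two open tins in the stands by eye only; both looked upright and centred in the wrist and side pictures.
- **Seating:** each of the four final placings touched down at about the expected height (TCP z ≈ 21 mm), so the tins should be flat in their recesses.
- **Checks that failed or disagreed:** one automatic fit of the empty left stand failed because of a bad colour mask, so I used the earlier fit and the picture instead. The top and wrist cameras differed by about 4 mm in x; I used the wrist values.
- **Forces:** I saw 5 to 8 N upward at the tool each time the gripper closed, well under the limits.

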